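# Slide a coaster between the ice bucket and the decanter

## Task

Push the single green glass coaster that lies on the robot's side of the drinks tray flat along the veneer, through the narrow gap between the ice bucket and the decanter, until it rests against the raised lip along the far edge of the tray. Only push it with the fingers, never lift or tip it; do not press hard on the bucket or the decanter with coaster or robot, and leave the other two coasters, the tumbler and the tongs where they are.

Things in the scene. Friction and masses are not known exactly. Their poses are not given: they have to be found in the camera images.
- coaster: the coaster to push: a round disc of clear green glass, 100 mm across, 10 mm thick, about 0.19 kg, loose, lying alone and flat on the tray on the robot's side of the gap, generally some way off the line through the gap. Too wide to be gripped across. Origin: centre of its underside (0 mm above the tray); z up
- bucket: white ceramic ice bucket, beehive-shaped, domed hinged lid shut (steel knob); it stands firm and does not move. Round, 164 mm across up to 25 mm height, 158 at 50 mm, 144 at 80 mm, 112 at 125 mm (rim), knob top at 176 mm; small steel hinge block at the rim on the far side. Origin: centre of its underside, on the tray. Gap to the decanter at tray level: 106 to 108 mm
- decanter: clear crystal ship's decanter, stopper in; it stands firm and does not move. Round, 164 mm across up to 22 mm height, 150 at 45 mm, 112 at 85 mm, 68 at 125 mm, neck 40 mm, stopper top at 286 mm. Origin: centre of its underside, on the tray. It stands beside the bucket, left or right of it, axes 270 to 272 mm apart, their line within 0.16 rad of the y direction
- far_lip (a point): middle of the inner face of the straight raised walnut lip along the tray's far edge, at tray level. The lip runs along y, is fixed, 16 mm thick and 25 mm high; the tray before it is flat and level at z = 0. The same lip borders the tray's sides, inner faces at y = -0.359 and 0.359
- coaster_b: a second coaster like the first, lying on the tray to one side (left or right), the lower one of a pile of two; leave it. Origin: centre of its underside
- coaster_c: the third coaster, like the first, lying on top of coaster_b, pile 20 mm high; leave it. Origin: centre of its underside
- tumbler: empty clear glass tumbler, 80 mm across, 90 mm high, standing on the tray on the other side from the pile; leave it. Origin: centre of its underside
- tongs: steel ice tongs lying flat on the tray beside its left-hand lip, along it, about 175 mm long, 45 mm wide and 18 mm high; leave them. Origin: about their middle, at tray level; x runs along them towards the tips
There are look-alikes about, which are no part of the job. What is shaped like the coaster but yellow is not meant.

How it is judged (in metres and radians):
On the way:
1. the coaster is in the gap, between the ice bucket and the decanter (horizontal distance between coaster and bucket below 0.14 m and horizontal distance between coaster and decanter below 0.14 m), for 0.1 s.
At the end, for the whole second after the job is handed in: The coaster lies flat and at rest on the tray, its edge touching the far lip or within 8 mm of it, having gone between the ice bucket and the decanter (x of coaster in the frame of far_lip between -0.058 and -0.045 m and height (world z) of coaster below 0.003 m and angle between coaster's own z axis and vertical below 0.05 rad and linear speed of coaster below 0.01 m/s).
It fails at once if the coaster is lifted or tipped (more than 4 mm off the tray, or 0.08 rad) (height (world z) of coaster above 0.004 m or angle between coaster's own z axis and vertical above 0.08 rad).
It fails at once if something presses on the ice bucket with more than 15 N (contact force between bucket and anything else above 15 N).
It fails at once if something presses on the decanter with more than 15 N (contact force between decanter and anything else above 15 N).
It fails at once if another coaster, the tumbler or the tongs are moved by more than 10 mm (distance of any of coaster_b, coaster_c, tumbler, tongs from where it was at the start of the episode above 0.01 m).
It also fails if it takes over 58 s, if anything falls off the work surface, if the arm or the gripper's body presses on something with over 40 N, if the wrist force passes 120 N, or if a joint passes its speed limit or range.

## Robot

A 6-joint arm with a two-finger parallel gripper is mounted at the origin on the work surface. World frame = base frame: x ahead of the robot, y to its left, z up, the work surface at z = 0. Lengths are in mm, angles in rad, forces in N, time in s.
With the tool pointing down it reaches from about 275 to 750 mm from the base axis. Payload 10.2 kg.
Tool frame: the origin (TCP) lies at the very end of the fingers, on their centre line; the grasp point (between the pads) lies ctrl.grip_depth behind it (ctrl.grip_depth is the distance from the TCP to the grasp point, in mm); z points along the fingers, y is the direction in which the jaws open and shut (so a half turn about z gives the same grasp; the last joint's range is limited). The gripper opens to 85 mm and grips with 20 to 120 N. Pads are 22 mm wide; open, the fingers measure 114 mm over their backs; the gripper's body (76 mm by 85 mm) begins 54 mm behind the grasp point. The pads swing forward as they close: fully open they stand 13 mm farther back than shut.
Start: joints at [-1.532, 0.313, 1.498, -0, 1.331, -0.223], TCP at [135.867, -507.12, 211.294] pointing down, gripper open.
Joint ranges: [-2.94, 2.94], [-0.97, 2.17], [0.19, 2.56], [-1.23, 4.37], [0.02, 3.11], [-2.88, 2.88]. Speed limits (rad/s): [2.39, 2.39, 3.01, 3.14, 3.14, 3.14].

## Interface

Orientations are given as a unit quaternion [w, x, y, z].
In Python, from rig import telemetry, eyes, ctrl, nets gives the robot as it stands. The module is installed in compiled form; this text tells all that it offers.
- The arm moves only by the tool drive_tool, never from a script. Its argument "series" is text: rows parted by semicolons, each of 7 numbers parted by spaces: the shift along the tool's x, y, z normalised to -1 to 1, where 1 is 0.12 m, then the turn, a rotation vector about the tool's x, y, z normalised to -1 to 1, where 1 is 0.5 rad, then the opening, from 0 (shut) to 1 (fully open). In form: tx ty tz wx wy wz hand; .... A call has 1 to 20 rows; each row is the pose to reach, as a shift and turn from the pose measured when the call began, along the tool's axes at that moment; what a row does not reach only later rows make up. A row lasts 1/10 s, in which the tool goes at most 50 mm and 8.59 degrees, less where a joint would pass 70% of its speed; a pose out of reach is approached as far as the arm can. A call with a number of a shift or a turn outside -1 to 1 is refused whole. A call with a gripper value outside its range is refused whole. The fingers move at their own pace and stop on an object; "newtons" is the grip in N (left out, the last holds). Time passes only in rows, so rows that repeat a pose let the fingers close. It gives the time, the measured TCP pose, the force and the opening at its end, in the units of the state.
- telemetry.sense(): the state, without advancing time (a new reading comes with each control period).
- eyes.capture(name): name is "scene" or "top" or "wrist"; returns a dict with "frame" (480x640x3 uint8, red, green, blue), "fx", "fy", "cx", "cy" (pixels), "view" (4x4, takes a point from world to camera coordinates). Camera axes: x right, y up, looking along -z (the intrinsics and any distortion apply to the point x, -y, -z); pixel columns grow to the right and rows downward; lengths in mm; the calibration is good to about 2 mm. A picture is of the moment at which its call begins. There is no depth.
- ctrl.finish_job(): hands the job in, once; it reports no verdict.
Trained networks look in a picture, given as the dict that the camera call returned (one of the last four; its "shot" number tells which), for a name from the list of things; names that differ only in an ending like _2 or _b are one class to them, and where a whole thing is asked for, a point or a joint stands for the part that bears it (a point fixed in the world has none). Each returns a list of dicts, best first, with "confidence" (0 to 1); they miss things now and then, are a little off and sometimes report something else, mostly with a low value. They report only what shows in the picture. A call takes as long as a camera call. They do not tell look-alikes from the thing itself.
- nets.spot_in(name, picture): "rect" ([left, top, right, bottom] in pixels, round what is visible of it).
The state is a dict: "time_s": time; "joints": joint angles; "dq": joint speeds; "tau": joint torques, N m; "eef_pos": TCP position; "ee_rot": TCP orientation; "force": force on the tool from outside, world axes, zero at the start; "wrist_torque": the same for the moment, N m; "grip_width": opening from 0.0 (shut) to 1.0 (fully open).
Only numpy, scipy, OpenCV 4.12 (cv2) and the standard library are available. Lean on these libraries where they do the work, as an engineer would, in place of code of your own. Each camera call takes 0.05 s, during which the arm holds its last target. There are 200 camera calls.

## Working session

There is one attempt and no reset: what is moved stays moved. The work goes in short steps, Python scripts to look and compute and a tool call to move; the robot and the scene stay as the last step left them, time stands still between calls to the robot, and variables do not carry over. Pictures are saved under pics/ and viewed, about 8 in all and at most 12, crops included, and the job is handed in when it is done.

Besides the shell and the picture viewer there is one more tool, called after ">>>" as name(argument=value, ...) on one line, values as JSON. drive_tool: Moves the arm, as the interface text tells. Scaled input: -1 to 1 covers 0.12 m each way for a shift and 0.5 rad each way for a turn. Its arguments: {"type":"object","properties":{"series":{"type":"string"},"newtons":{"type":"number"}},"required":["series"]}

```bash
mkdir -p pics; cat > h.py <<'E'
import numpy as np, cv2
from rig import telemetry, eyes, ctrl, nets
def proj(p,P):
    q=P['view']@np.append(np.asarray(p,float),1); return np.array([P['cx']+P['fx']*q[0]/-q[2],P['cy']-P['fy']*q[1]/-q[2]])
def back(u,v,P,z=0):
    V=np.array(P['view']);R=V[:3,:3];c=-R.T@V[:3,3]
    d=R.T@np.array([(u-P['cx'])/P['fx'],-(v-P['cy'])/P['fy'],-1]); return c+d*(z-c[2])/d[2]
E
python3 - <<'E'
from h import *
for n in ['scene','top']:
    P=eyes.capture(n);P['view']=np.array(P['view']);cv2.imwrite(f'pics/{n}0.png',P['frame'][...,::-1])
    print(n,{k:P[k] for k in P if k not in('frame',)})
    for o in ['coaster','bucket','decanter','tumbler','tongs']:
        for r in nets.spot_in(o,P):
            l,t,R,b=r['rect'];print(o,round(r['confidence'],2),np.round(r['rect']),back((l+R)/2,(t+b)/2,P,5).round())
print(telemetry.sense(),ctrl.grip_depth)
E
```

```text
scene {'fx': 445.94881395832493, 'fy': 445.94881395832493, 'cx': 327.66048305504404, 'cy': 235.97684000790335, 'view': array([[ 6.08182728e-01,  7.93595347e-01, -1.78939658e-02,
        -3.31631951e+02],
       [-4.47499935e-01,  3.61392195e-01,  8.18009468e-01,
         1.83095407e+02],
       [ 6.55635247e-01, -4.89491681e-01,  5.74926358e-01,
        -1.14758644e+03],
       [ 0.00000000e+00,  0.00000000e+00,  0.00000000e+00,
         1.00000000e+00]]), 'shot': 1}
coaster 0.95 [303. 232. 325. 265.] [483.  15.   5.]
coaster 0.7 [115. 239. 175. 280.] [ 317. -246.    5.]
coaster 0.64 [287. 189. 334. 212.] [336. 114.   5.]
bucket 0.74 [217. 216. 327. 352.] [520. -99.   5.]
tumbler 0.62 [338. 140. 378. 188.] [265. 310.   5.]
tongs 0.59 [434. 195. 489. 229.] [574. 329.   5.]
top {'fx': 475.07785371252373, 'fy': 475.07785371252373, 'cx': 323.75914782193684, 'cy': 238.1303139506766, 'view': array([[-2.92928991e-02, -9.99380034e-01,  1.95313546e-02,
         3.65613015e+01],
       [ 9.98260417e-01, -2.82486905e-02,  5.17508572e-02,
        -5.35952384e+02],
       [-5.11670383e-02,  2.101
[... 621 characters left out ...]
  5.]
{'time_s': 0.6, 'joints': array([-1.53240006e+00,  3.12891433e-01,  1.49774082e+00, -2.31964634e-05,
        1.33102184e+00, -2.23391031e-01]), 'dq': array([-0.00049241,  0.00145297, -0.00073977, -0.00182146, -0.00032341,
       -0.00074734]), 'tau': array([-1.44039328e-03, -4.12034798e+01, -2.59837443e+01, -2.01653802e-04,
        5.48077860e-04, -5.46527517e-06]), 'eef_pos': array([ 135.85981833, -507.09800165,  211.2831792 ]), 'ee_rot': array([-3.16276707e-05,  9.91445290e-01,  1.30522930e-01, -8.38085959e-06]), 'force': array([-0.42967989, -0.00751473, -0.88774834]), 'wrist_torque': array([-0.01255071, -0.03142764, -0.04152684]), 'grip_width': 0.9986101560871223} 18.700000000000003
```

View pics/top0.png

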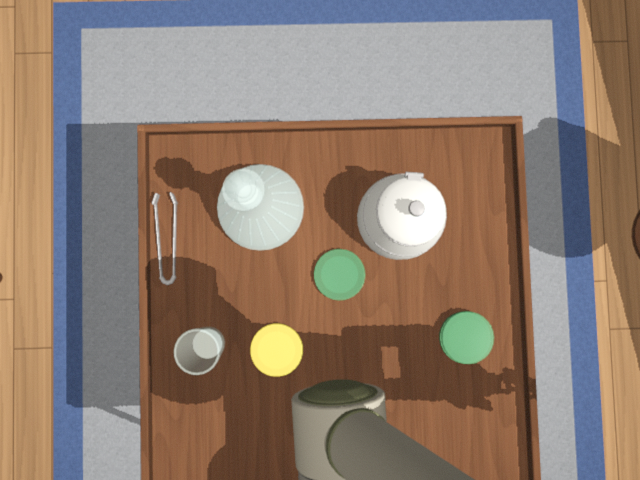

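View pics/scene0.png

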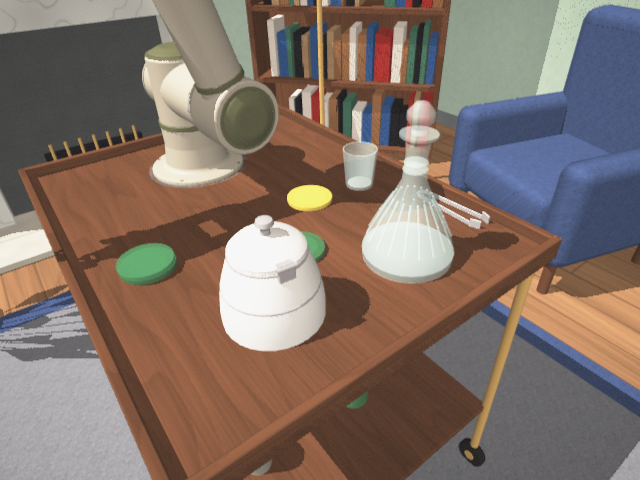

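Candidates in the top view are the lone green disc at (340,275), the yellow look-alike at (277,350), and the green pile of two at (467,338). There is also green glass on the lower shelf at scene (355,398). I choose (340,275). Next I fit positions and check them in a crop.

```bash
cat >> h.py <<'E'
from scipy.optimize import least_squares
BK=[(82,0),(82,25),(79,50),(72,80),(56,125)]
DC=[(82,0),(82,22),(75,45),(56,85),(34,125),(20,160),(20,240),(22,270)]
def ring(x,y,z,r,P,n=90):
    a=np.linspace(0,2*np.pi,n);return np.array([proj((x+r*np.cos(t),y+r*np.sin(t),z),P) for t in a])
def rect(x,y,prof,P):
    q=np.vstack([ring(x,y,z,r,P,60) for r,z in prof]);return np.r_[q.min(0),q.max(0)]
def green(P,box):
    l,t,r,b=box;m=cv2.inRange(cv2.cvtColor(P['frame'],cv2.COLOR_RGB2HSV),(60,90,50),(90,255,255))
    k=np.zeros_like(m);k[t:b,l:r]=m[t:b,l:r];return k
def coaster(P,box,z0=0):
    c=max(cv2.findContours(green(P,box),0,1)[0],key=cv2.contourArea)
    l,t,w,h=cv2.boundingRect(c);ob=np.array([l-.5,t-.5,l+w-.5,t+h-.5])
    f=least_squares(lambda p:rect(p[0],p[1],[(50,z0),(50,z0+10)],P)-ob,back(l+w/2,t+h/2,P,z0+5)[:2])
    return f.x,f.fun
E
python3 - <<'E'
from h import *
P=eyes.capture('top');P['view']=np.array(P['view'])
c,res=coaster(P,(300,235,380,315));print('coaster',c.round(1),res.round(1))
I=cv2.resize(P['frame'][...,::-1],None,fx=3,fy=3,interpolation=cv2.INTER_CUBIC)
def dr(q,col):cv2.polylines(I,[np.int32((q+.5)*3)],True,col,1)
for n,prof,r,g in [('b',BK,[355,174,449,257],(577,-134)),('d',DC,[218,163,303,252],(600,143))]:
    f=least_squares(lambda p:rect(p[0],p[1],prof,P)-np.array(r),g,loss='soft_l1');print(n,f.x.round(1),f.fun.round(1),(rect(*f.x,prof,P)-r).round(1))
    for rr,z in prof[1:5]:dr(ring(*f.x,z,rr,P),(0,0,255))
for z,r in [(0,50),(10,50)]:dr(ring(*c,z,r,P),(255,0,255))
for u in [200,330,480]:
    print('lip col',u,P['frame'][112:142,u].astype(int).sum(1))
print([back(u,v,P,0).round(1) for u,v in [(200,131),(480,128)]])
print('cam',-P['view'][:3,:3].T@P['view'][:3,3])
cv2.imwrite('pics/crop1.png',I[330:930,600:1400])
E
```

```text
coaster [470.3 -29.9] [-25.4 -25.6  25.2  25.1]
b [ 574.9 -130.2] [ 3.2 -1.4 -1.8  1.6] [ 3.2 -1.4 -1.8  1.6]
d [599.4 141.1] [-0.4  1.8  0.4 -1.9] [-0.4  1.8  0.4 -1.9]
lip col 200 [548 541 543 550 558 555 542 535 487 379 349 328 347 351 359 359 346 340
 283 190 179 235 301 330 330 322 318 326 324 322]
lip col 330 [556 551 557 553 545 542 535 501 392 323 317 333 343 347 334 278 190 169
 234 305 326 327 326 320 321 321 326 321 314 327]
lip col 480 [540 533 543 534 484 337 335 345 356 357 344 307 244 180 193 273 335 335
 333 329 329 334 328 318 332 318 315 322 328 317]
[array([756.5, 259.3,   0. ]), array([ 749.3, -298.3,    0. ])]
cam [489.71335759  40.44509567 932.03180258]
```

View pics/crop1.png

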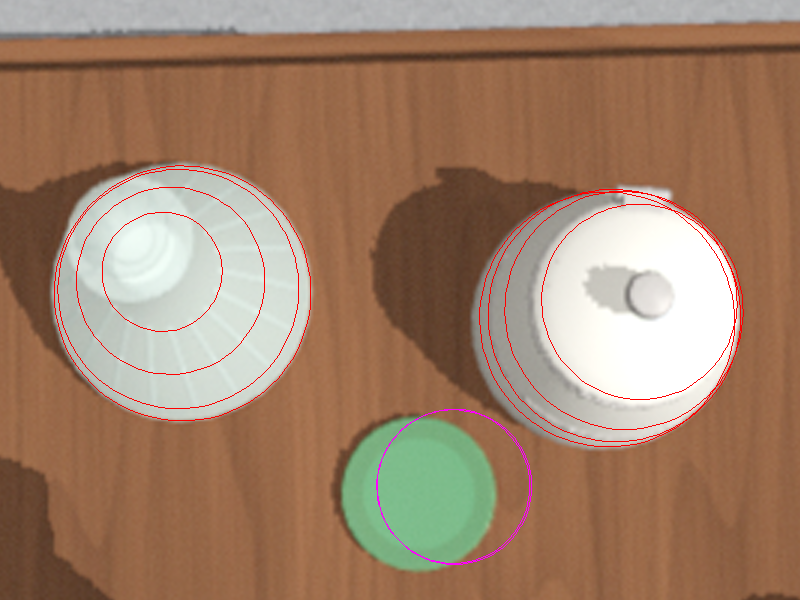

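```bash
sed -i 's/(60,90,50)/(45,45,40)/' h.py; python3 - <<'E'
from h import *
P=eyes.capture('top');P['view']=np.array(P['view'])
c,res=coaster(P,(300,235,385,315));print('coaster',c.round(1),res.round(1))
for n,prof,r,g in [('b',BK,[356.7,173,447,259],(577,-134)),('d',DC[:4],[217,164,303.3,250],(600,143))]:
    f=least_squares(lambda p:rect(p[0],p[1],prof,P)-np.array(r),g);print(n,f.x.round(1),f.fun.round(1))
for u,v in [(200,132),(330,129),(480,126)]:print(back(u,v,P,0).round(1),back(u,v-4,P,25).round(1))
E
```

```text
coaster [466.7  -6.5] [-0.3 -0.4  0.3  0.4]
b [ 574.2 -128.7] [ 0.7  0.  -0.7 -0. ]
d [600.3 141.8] [ 0.2  0.3 -0.2 -0.3]
[754.5 259.4   0. ] [755.2 253.4  25. ]
[754.4   2.1   0. ] [755.1   2.8  25. ]
[ 753.3 -298.5    0. ] [ 754.2 -289.8   25. ]
```

>>> drive_tool(series="0.77 -0.78 0 0 0 -0.49 0.55;0.77 -0.78 0 0 0 -0.49 0.55;0.77 -0.78 0 0 0 -0.49 0.55;0.77 -0.78 0 0 0 -0.49 0.55;0.77 -0.78 0 0 0 -0.49 0.55")

```text
time_s: 1.2
eef_pos: [201.1, -393.0, 211.6]
ee_rot: [0.001, 0.968, 0.251, -0.0]
force: [-0.6, -0.2, -0.0]
grip_width: 0.55
```

```bash
cat >> h.py <<'E'
def to(x,y,z,yawdeg):
    s=telemetry.sense();from scipy.spatial.transform import Rotation as Q
    q=s['ee_rot'];R=Q.from_quat(np.r_[q[1:],q[0]])
    t=np.radians(yawdeg);G=Q.from_matrix(np.array([[np.cos(t),np.sin(t),0],[np.sin(t),-np.cos(t),0],[0,0,-1]]))
    d=R.as_matrix().T@(np.array([x,y,z])-s['eef_pos'])/120;w=(R.inv()*G).as_rotvec()/.5
    print('t',round(s['time_s'],2),'p',s['eef_pos'].round(1),'F',s['force'].round(1),'g',round(s['grip_width'],2),'| row',d.round(3),w.round(3))
E
python3 -c "
from h import *
to(393,-48,150,29)"
```

```text
t 1.2 p [ 201.1 -393.   211.6] F [-0.6 -0.2 -0. ] g 0.55 | row [ 2.795 -1.735  0.511] [0.002 0.001 0.003]
```

>>> drive_tool(series="0.93 -0.58 0 0 0 0 0.55;0.93 -0.58 0 0 0 0 0.55;0.93 -0.58 0 0 0 0 0.55;0.93 -0.58 0 0 0 0 0.55")

```text
time_s: 1.6
eef_pos: [265.6, -276.5, 211.7]
ee_rot: [0.001, 0.968, 0.252, 0.0]
force: [0.3, 0.1, -0.5]
grip_width: 0.548
```

>>> drive_tool(series="0.93 -0.58 0.2 0 0 0 0.55;0.93 -0.58 0.2 0 0 0 0.55;0.93 -0.58 0.2 0 0 0 0.55;0.93 -0.58 0.2 0 0 0 0.55")

```text
time_s: 2.0
eef_pos: [330.0, -159.8, 187.0]
ee_rot: [-0.0, 0.967, 0.254, -0.0]
force: [-1.1, -0.6, 0.9]
grip_width: 0.548
```

```bash
python3 -c "
from h import *
to(393,-48,110,29)"
```

```text
t 2.0 p [ 330.  -159.8  187. ] F [-1.1 -0.6  0.9] g 0.55 | row [ 0.915 -0.554  0.642] [-0.     0.     0.014]
```

>>> drive_tool(series="0.915 -0.555 0.64 0 0 0.01 0.55;0.915 -0.555 0.64 0 0 0.01 0.55;0.915 -0.555 0.64 0 0 0.01 0.55;0.915 -0.555 0.64 0 0 0.01 0.55;0.915 -0.555 0.64 0 0 0.01 0.55")

```text
time_s: 2.5
eef_pos: [393.4, -49.0, 109.9]
ee_rot: [-0.0, 0.968, 0.252, -0.001]
force: [0.4, -0.1, 0.3]
grip_width: 0.55
```

>>> drive_tool(series="0 0 0.4 0 0 0 0.55;0 0 0.78 0 0 0 0.55;0 0 0.78 0 0 0 0.55;0 0 0.8 0 0 0 0.55;0 0 0.8 0 0 0 0.55")

```text
time_s: 3.0
eef_pos: [394.6, -50.4, 16.0]
ee_rot: [0.001, 0.968, 0.251, 0.001]
force: [0.1, -0.8, 0.6]
grip_width: 0.549
```

```bash
python3 - <<'E'
from h import *
to(393,-48,5,29)
P=eyes.capture('wrist');cv2.imwrite('pics/w1.png',P['frame'][...,::-1])
P=eyes.capture('top');P['view']=np.array(P['view']);print(coaster(P,(300,235,385,315)))
print(nets.spot_in('coaster',P))
E
```

```text
t 3.0 p [394.6 -50.4  16. ] F [ 0.1 -0.8  0.6] g 0.55 | row [-0.002 -0.025  0.091] [ 0.005 -0.003  0.002]
(array([466.71941578,  -6.46871664]), array([-0.26794242, -0.36790241,  0.26981974,  0.3622916 ]))
[{'rect': [249.2, 322.9, 302.5, 377.9], 'confidence': 0.78}, {'rect': [316.4, 247.2, 365.2, 300.5], 'confidence': 0.7}, {'rect': [174.7, 327.4, 225.3, 371.5], 'confidence': 0.47}, {'rect': [441.2, 323.1, 444.2, 351.4], 'confidence': 0.41}]
```

View pics/w1.png

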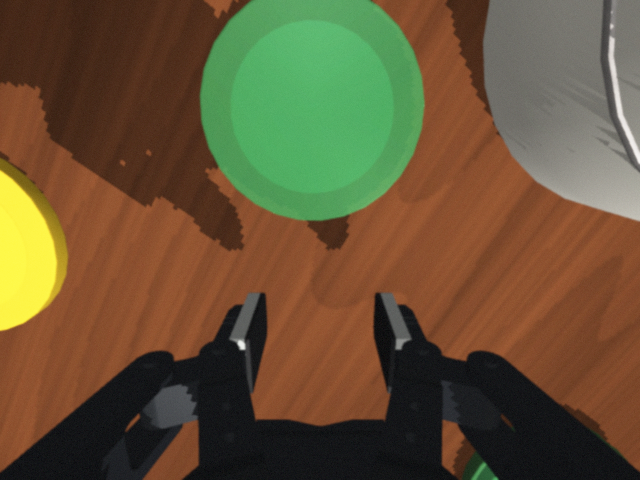

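Wrist view: the coaster is at (313,108) with the fingertips at (250,330) and (390,330). The side linkages look wide, so I check their width with the fingers nearly shut.

>>> drive_tool(series="0 0 0 0 0 0 0.2;0 0 0 0 0 0 0.2;0 0 0 0 0 0 0.2;0 0 0 0 0 0 0.2;0 0 0 0 0 0 0.2")

```text
time_s: 3.65
eef_pos: [394.2, -49.6, 15.5]
ee_rot: [0.001, 0.968, 0.252, 0.001]
force: [-0.9, -0.3, 1.0]
grip_width: 0.197
```

```bash
python3 - <<'E'
from h import *
to(393,-48,5,29)
P=eyes.capture('wrist');a=P['frame'][...,::-1]
S=eyes.capture('scene');S['view']=np.array(S['view']);p=telemetry.sense()['eef_pos'];u,v=proj(p,S);print(u,v)
u,v=int(u),int(v)
b=cv2.resize(S['frame'][...,::-1][v-110:v+40,u-75:u+75],(600,600),interpolation=cv2.INTER_CUBIC)
s=np.array(telemetry.sense()['ee_rot']);t=np.radians(29);yv=np.array([np.sin(t),-np.cos(t),0])
for h in (0,18.7,40,73,100):
  for w in (-50,0,50):
    q=proj(p+yv*w+[0,0,h],S);cv2.circle(b,tuple(int(k) for k in ((q-[u-75,v-110])*4)),3,(0,0,255),-1)
w=cv2.resize(a,(200,150));b=cv2.copyMakeBorder(b,0,0,0,200,0);b[:150,600:]=w
cv2.imwrite('pics/s2.png',b)
E
```

```text
t 3.65 p [394.2 -49.6  15.5] F [-0.9 -0.3  1. ] g 0.2 | row [-0.002 -0.017  0.088] [ 0.004 -0.002  0.005]
259.1231411933312 235.23055271952055
```

View pics/s2.png

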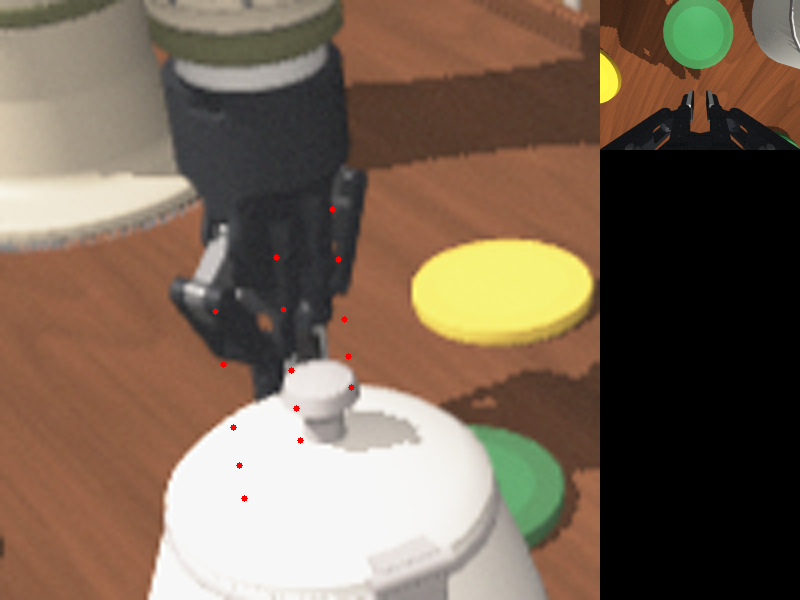

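Shutting the fingers and turning so the jaw axis lies along the push keeps the wide knuckles out of the gap. It also gives a 22 mm flat pusher that yields sideways.

>>> drive_tool(series="0 0 0 0 0 -0.3 0;0 0 0 0 0 -0.6 0;0 0 0 0 0 -0.9 0;0 0 0 0 0 -1 0")

```text
time_s: 4.15
eef_pos: [394.2, -49.6, 15.5]
ee_rot: [0.001, 0.874, 0.485, 0.0]
force: [-0.4, -0.5, 0.1]
grip_width: 0.0
```

>>> drive_tool(series="0 0 0 0 0 -0.3 0;0 0 0 0 0 -0.6 0;0 0 0 0 0 -0.9 0;0 0 0 0 0 -1 0")

```text
time_s: 4.55
eef_pos: [394.1, -49.6, 15.4]
ee_rot: [0.001, 0.725, 0.688, 0.0]
force: [-0.2, 0.2, -0.4]
grip_width: 0.002
```

>>> drive_tool(series="0 0 0 0 0 -0.3 0;0 0 0 0 0 -0.6 0;0 0 0 0 0 -0.9 0;0 0 0 0 0 -1 0;0 0 0 0 0 -1 0")

```text
time_s: 5.05
eef_pos: [394.1, -49.6, 15.4]
ee_rot: [0.001, 0.532, 0.846, -0.0]
force: [-0.7, -0.0, -0.7]
grip_width: 0.0
```

```bash
python3 - <<'E'
from h import *
to(393,-48,8,119)
E
```

```text
t 5.05 p [394.1 -49.6  15.4] F [-0.7 -0.  -0.7] g 0.0 | row [ 0.016 -0.003  0.061] [ 0.001  0.003 -0.116]
```

>>> drive_tool(series="0.016 0 0.06 0 0 -0.116 0;0.016 0 0.08 0 0 -0.116 0;0.016 0 0.1 0 0 -0.116 0;0.016 0 0.1 0 0 -0.116 0")

```text
time_s: 5.45
eef_pos: [393.2, -47.9, 3.2]
ee_rot: [0.001, 0.508, 0.861, -0.0]
force: [-0.7, 0.0, 0.5]
grip_width: 0.004
```

```bash
python3 - <<'E'
from h import *
to(393,-48,3,119)
P=eyes.capture('top');P['view']=np.array(P['view']);print(coaster(P,(300,235,385,315)))
to(449,-16.5,3,119)
E
```

```text
t 5.45 p [393.2 -47.9   3.2] F [-0.7  0.   0.5] g 0.0 | row [-0.    -0.002  0.002] [ 0.001  0.003 -0.004]
(array([465.74838091,  -6.43762348]), array([-0.26987721,  0.13206148,  0.27070453, -0.13209131]))
t 5.5 p [393.3 -47.9   3.4] F [ 0.1  0.8 -0.5] g 0.0 | row [0.005 0.532 0.003] [ 0.001  0.003 -0.003]
```

>>> drive_tool(series="0 0.06 0 0 0 0 0;0 0.12 0 0 0 0 0;0 0.16 0 0 0 0 0;0 0.2 0 0 0 0 0;0 0.24 0 0 0 0 0;0 0.28 0 0 0 0 0;0 0.32 0 0 0 0 0;0 0.36 0 0 0 0 0;0 0.4 0 0 0 0 0;0 0.44 0 0 0 0 0;0 0.48 0 0 0 0 0;0 0.51 0 0 0 0 0;0 0.53 0 0 0 0 0;0 0.53 0 0 0 0 0")

```text
time_s: 6.9
eef_pos: [449.2, -17.0, 3.4]
ee_rot: [0.001, 0.508, 0.861, -0.0]
force: [0.1, 0.1, 0.4]
grip_width: 0.002
```

```bash
python3 - <<'E'
from h import *
to(448.6,-16.9,3,119)
P=eyes.capture('top');P['view']=np.array(P['view']);print(coaster(P,(290,205,385,300)))
cv2.imwrite('pics/t3.png',P['frame'][150:400,200:500,::-1])
E
```

```text
t 6.9 p [449.2 -17.    3.4] F [0.1 0.1 0.4] g 0.0 | row [ 0.003 -0.004  0.003] [ 0.001  0.003 -0.002]
(array([505.3249237 , -21.29380134]), array([-13.25201428, -20.39497916,  13.20678834,  20.09413464]))
```

View pics/t3.png

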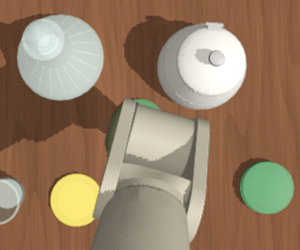

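```bash
cat >> h.py <<'E'
def fitc(P,g,box=None,f=.7):
    P['view']=np.array(P['view'])
    if box is None:
        q=ring(*g,5,75,P);box=np.r_[np.clip(q.min(0),0,[639,479]),np.clip(q.max(0),0,[639,479])].astype(int)
    cs=cv2.findContours(green(P,box),0,1)[0]
    c=max(cs,key=cv2.contourArea)[:,0].astype(float)
    c=c[(c[:,0]>2)&(c[:,0]<637)&(c[:,1]>2)&(c[:,1]<477)]
    def res(p):
        h=cv2.convexHull(np.float32(np.vstack([ring(*p,z,50,P) for z in(0,10)])))
        return np.array([cv2.pointPolygonTest(h,(float(a),float(b)),True) for a,b in c])-.5
    best=None
    for dx in(-10,0,10):
        for dy in(-10,0,10):
            s=least_squares(res,np.array(g)+[dx,dy],loss='cauchy',f_scale=f,diff_step=1e-3)
            if best is None or s.cost<best.cost:best=s
    r=best.fun;return best.x.round(1),'inl',int((abs(r)<1).sum()),'of',len(r)
E
python3 - <<'E'
from h import *
W=[]
for n in('top','scene','wrist'):
    P=eyes.capture(n)
    try: print(n,fitc(P,(505.,14.)))
    except Exception as e: print(n,e)
    W.append(cv2.resize(P['frame'][...,::-1],(400,300)))
cv2.imwrite('pics/w4.png',np.hstack(W[1:]))
E
```

```text
top (array([465.6,  -5.5]), 'inl', 27, 'of', 49)
scene (array([463.1,  -7.8]), 'inl', 42, 'of', 70)
wrist (array([474.9,  15.9]), 'inl', 46, 'of', 548)
```

View pics/w4.png

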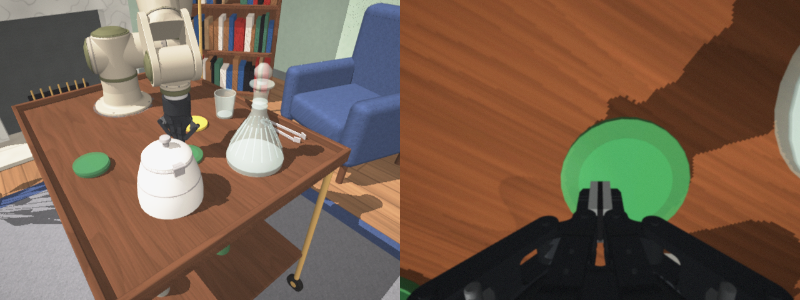

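```bash
python3 - <<'E'
from h import *
P=eyes.capture('wrist');P['view']=np.array(P['view']);p=telemetry.sense()['eef_pos']
I=P['frame'][...,::-1].copy()
for h in(-3.4,0,10,18.7,30):
    q=proj(p+[0,0,h],P);print(h,q.round());cv2.circle(I,tuple(int(k) for k in q),2,(0,0,255),-1)
for c,col in (((466,-6.5),(255,0,255)),((505,14.4),(255,255,0))):
    for z in(0,10):cv2.polylines(I,[np.int32(ring(*c,z,50,P))],True,col,1)
S=eyes.capture('scene');S['view']=np.array(S['view']);J=S['frame'][...,::-1].copy()
for c,col in (((466,-6.5),(255,0,255)),((505,14.4),(255,255,0))):
    for z in(0,10):cv2.polylines(J,[np.int32(ring(*c,z,50,S))],True,col,1)
cv2.imwrite('pics/w5.png',np.hstack([I[130:430,150:550],cv2.resize(J[170:320,220:420],(400,300))]))
E
```

```text
-3.4 [317. 286.]
0 [317. 289.]
10 [317. 298.]
18.7 [317. 307.]
30 [317. 320.]
```

View pics/w5.png

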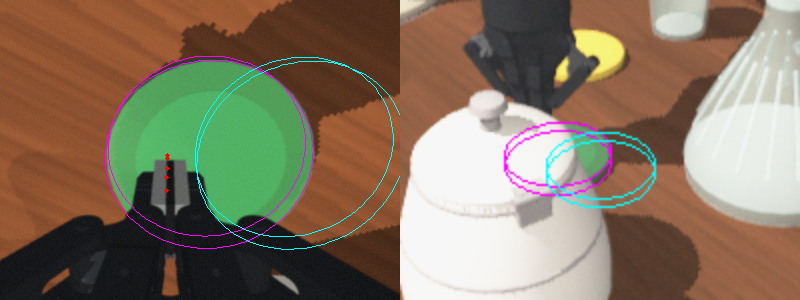

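>>> drive_tool(series="0 -0.2 0 0 0 0 0;0 -0.4 0 0 0 0 0;0 -0.53 0 0 0 0 0;0 -0.53 0 0 0 0 0;0 -0.53 0.015 0 0 0 0;0 -0.53 0.02 0 0 0 0;0 -0.53 0.02 0 0 0 0")

```text
time_s: 7.9
eef_pos: [393.7, -47.7, 0.8]
ee_rot: [0.001, 0.508, 0.861, -0.0]
force: [0.2, 0.1, 0.3]
grip_width: 0.001
```

```bash
python3 - <<'E'
from h import *
to(393,-48,3,119)
P=eyes.capture('wrist');P['view']=np.array(P['view']);p=telemetry.sense()['eef_pos']
I=P['frame'][...,::-1].copy();t=np.radians(119);X=np.array([np.cos(t),np.sin(t),0]);Y=np.array([np.sin(t),-np.cos(t),0])
print('F',telemetry.sense()['force'])
for h,col in((0,(0,0,255)),(10,(0,255,255)),(20,(255,0,0))):
    q=[proj(p+X*a+Y*b+[0,0,h],P) for a,b in((11,-14.5),(11,14.5),(-11,14.5),(-11,-14.5))]
    cv2.polylines(I,[np.int32(q)],True,col,1)
cv2.imwrite('pics/w6.png',cv2.resize(I[230:430,180:460],(800,572)))
T=eyes.capture('top');print(fitc(T,(467.,-6.5)),fitc(P,(467.,-6.5)))
E
```

```text
t 7.9 p [393.7 -47.7   0.8] F [0.2 0.1 0.3] g 0.0 | row [ 0.001 -0.006 -0.018] [ 0.001  0.003 -0.002]
F [-0.82304069  0.13139655 -0.35936587]
(array([466.3,  -6.3]), 'inl', 120, 'of', 146) (array([467.3,  -6.2]), 'inl', 295, 'of', 574)
```

View pics/w6.png

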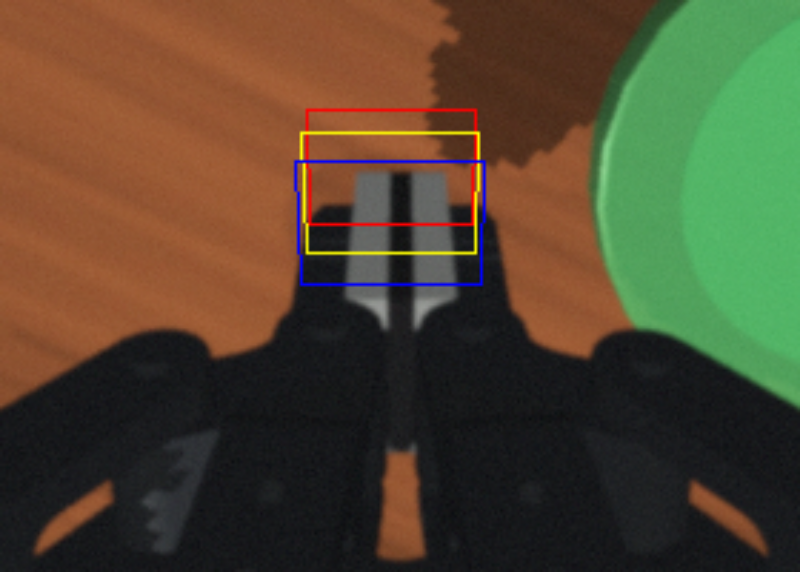

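>>> drive_tool(series="0 0 0.01 0 0 0 0;0 0 0.02 0 0 0 0;0 0 0.03 0 0 0 0;0 0 0.04 0 0 0 0;0 0 0.04 0 0 0 0")

```text
time_s: 8.5
eef_pos: [393.4, -47.7, -4.1]
ee_rot: [0.001, 0.508, 0.861, -0.0]
force: [-0.5, 0.3, 0.2]
grip_width: 0.0
```

>>> drive_tool(series="0 0 0.01 0 0 0 0;0 0 0.02 0 0 0 0;0 0 0.02 0 0 0 0")

```text
time_s: 8.8
eef_pos: [393.3, -47.7, -6.6]
ee_rot: [0.001, 0.508, 0.861, -0.0]
force: [0.3, -0.3, -0.4]
grip_width: -0.004
```

>>> drive_tool(series="0 0 0.01 0 0 0 0;0 0 0.02 0 0 0 0;0 0 0.02 0 0 0 0")

```text
time_s: 9.1
eef_pos: [393.3, -47.7, -9.1]
ee_rot: [0.0, 0.508, 0.861, -0.0]
force: [-0.2, -0.0, -0.4]
grip_width: 0.003
```

>>> drive_tool(series="0 0 0.01 0 0 0 0;0 0 0.02 0 0 0 0;0 0 0.02 0 0 0 0")

```text
time_s: 9.4
eef_pos: [393.2, -47.6, -11.7]
ee_rot: [0.0, 0.508, 0.861, -0.0]
force: [-0.1, -0.7, 0.1]
grip_width: -0.003
```

>>> drive_tool(series="0 0 0.01 0 0 0 0;0 0 0.015 0 0 0 0;0 0 0.015 0 0 0 0")

```text
time_s: 9.7
eef_pos: [393.1, -47.6, -13.6]
ee_rot: [0.0, 0.508, 0.861, -0.0]
force: [-0.6, 0.4, 0.4]
grip_width: 0.002
```

>>> drive_tool(series="0 0 0.01 0 0 0 0;0 0 0.015 0 0 0 0;0 0 0.015 0 0 0 0")

```text
time_s: 10.0
eef_pos: [393.1, -47.6, -15.5]
ee_rot: [0.0, 0.508, 0.861, -0.0]
force: [0.9, 0.1, -0.9]
grip_width: 0.003
```

>>> drive_tool(series="0 0 0.01 0 0 0 0;0 0 0.01 0 0 0 0")

```text
time_s: 10.2
eef_pos: [393.0, -47.6, -16.8]
ee_rot: [-0.0, 0.508, 0.861, -0.0]
force: [0.6, -0.2, 0.3]
grip_width: 0.001
```

>>> drive_tool(series="0 0 0.01 0 0 0 0;0 0 0.01 0 0 0 0")

```text
time_s: 10.4
eef_pos: [392.9, -47.5, -18.1]
ee_rot: [-0.0, 0.508, 0.861, -0.0]
force: [-0.4, -0.2, -0.1]
grip_width: -0.001
```

>>> drive_tool(series="0 0 0.01 0 0 0 0;0 0 0.01 0 0 0 0")

```text
time_s: 10.6
eef_pos: [392.8, -47.5, -19.4]
ee_rot: [-0.0, 0.508, 0.861, -0.0]
force: [0.5, 0.1, -0.7]
grip_width: -0.002
```

>>> drive_tool(series="0 0 0.01 0 0 0 0;0 0 0.01 0 0 0 0")

```text
time_s: 10.8
eef_pos: [393.0, -47.5, -20.0]
ee_rot: [-0.0, 0.508, 0.861, -0.0]
force: [-3.7, 1.2, 15.8]
grip_width: -0.001
```

>>> drive_tool(series="0 0 0.01 0 0 0 0;0 0 0.01 0 0 0 0")

```text
time_s: 11.0
eef_pos: [393.0, -47.5, -20.1]
ee_rot: [-0.0, 0.508, 0.861, -0.0]
force: [-7.6, 2.6, 27.9]
grip_width: 0.001
```

>>> drive_tool(series="0 0 -0.026 0 0 0 0;0 0 -0.026 0 0 0 0;0 0 -0.026 0 0 0 0")

```text
time_s: 11.3
eef_pos: [393.0, -47.6, -17.0]
ee_rot: [-0.0, 0.508, 0.861, -0.0]
force: [0.2, 0.1, 0.3]
grip_width: -0.002
```

>>> drive_tool(series="0 0.06 0 0 0 0 0;0 0.12 0 0 0 0 0;0 0.16 0 0 0 0 0;0 0.2 0 0 0 0 0;0 0.24 0 0 0 0 0;0 0.27 0 0 0 0 0;0 0.3 0 0 0 0 0;0 0.3 0 0 0 0 0")

```text
time_s: 12.1
eef_pos: [425.0, -30.0, -17.0]
ee_rot: [0.0, 0.508, 0.862, -0.0]
force: [-0.8, -0.2, -0.4]
grip_width: 0.002
```

```bash
python3 - <<'E'
from h import *
to(448.6,-16.9,-17,119)
print(fitc(eyes.capture('top'),(482.,2.)),fitc(eyes.capture('wrist'),(482.,2.)))
E
```

```text
t 12.1 p [425. -30. -17.] F [-0.8 -0.2 -0.4] g 0.0 | row [-0.     0.225 -0.   ] [-0.001  0.001 -0.001]
(array([479.7,   1. ]), 'inl', 99, 'of', 149) (array([480.7,   1.1]), 'inl', 273, 'of', 614)
```

>>> drive_tool(series="0 0.04 0 0 0 0 0;0 0.08 0 0 0 0 0;0 0.12 0 0 0 0 0;0 0.16 0 0 0 0 0;0 0.19 0 0 0 0 0;0 0.22 0 0 0 0 0;0 0.235 0 0 0 0 0;0 0.235 0 0 0 0 0")

```text
time_s: 13.0
eef_pos: [449.5, -16.3, -17.1]
ee_rot: [0.0, 0.508, 0.862, -0.0]
force: [-0.0, 0.7, 0.5]
grip_width: -0.002
```

```bash
python3 - <<'E'
from h import *
to(448.6,-16.9,-17,119)
print(fitc(eyes.capture('top'),(505.,14.)),fitc(eyes.capture('wrist'),(505.,14.)))
E
```

```text
t 13.0 p [449.5 -16.3 -17.1] F [-0.   0.7  0.5] g -0.0 | row [-0.    -0.009 -0.001] [-0.001  0.001 -0.001]
(array([503.9,  14.4]), 'inl', 91, 'of', 144) (array([505.2,  14.7]), 'inl', 273, 'of', 615)
```

>>> drive_tool(series="0 -0.15 0 0 0 0 0;0 -0.25 0 0 0 0 0;0 -0.25 0 0 0 0.3 0;0 -0.25 0 0 0 0.6 0;0 -0.25 0 0 0 0.8 0;0 -0.25 0 0 0 0.8 0")

```text
time_s: 13.7
eef_pos: [423.1, -31.2, -16.9]
ee_rot: [0.0, 0.669, 0.743, -0.0]
force: [0.4, -0.4, -0.3]
grip_width: -0.004
```

```bash
python3 - <<'E'
from h import *
to(421,22.6,-17,84.5)
E
```

```text
t 13.7 p [423.1 -31.2 -16.9] F [ 0.4 -0.4 -0.3] g -0.0 | row [0.448 0.029 0.   ] [0.001 0.001 0.4  ]
```

>>> drive_tool(series="0.2 0.01 0 0 0 0.2 0;0.4 0.029 0 0 0 0.4 0;0.448 0.029 0 0 0 0.4 0;0.448 0.029 0 0 0 0.4 0")

```text
time_s: 14.1
eef_pos: [420.9, 22.9, -16.9]
ee_rot: [0.001, 0.738, 0.674, -0.0]
force: [0.2, -0.2, 0.3]
grip_width: -0.002
```

```bash
python3 - <<'E'
from h import *
to(421,22.6,-17,84.5)
print(fitc(eyes.capture('top'),(505.,14.)),fitc(eyes.capture('wrist'),(505.,14.)))
to(480,16.9,-17,84.5)
E
```

```text
t 14.1 p [420.9  22.9 -16.9] F [ 0.2 -0.2  0.3] g -0.0 | row [-0.003  0.001  0.001] [0.001 0.002 0.011]
(array([504.3,  14.6]), 'inl', 130, 'of', 163) (array([505.1,  14.2]), 'inl', 279, 'of', 620)
t 14.2 p [421.2  22.  -16.9] F [ 0.2 -0.9 -0.5] g 0.0 | row [0.003 0.492 0.001] [0.002 0.002 0.005]
```

>>> drive_tool(series="0 0.06 0 0 0 0 0;0 0.12 0 0 0 0 0;0 0.16 0 0 0 0 0;0 0.2 0 0 0 0 0;0 0.24 0 0 0 0 0;0 0.28 0 0 0 0 0;0 0.32 0 0 0 0 0;0 0.36 0 0 0 0 0;0 0.4 0 0 0 0 0;0 0.44 0 0 0 0 0;0 0.465 0 0 0 0 0;0 0.465 0 0 0 0 0")

```text
time_s: 15.4
eef_pos: [476.5, 16.9, -16.7]
ee_rot: [-0.0, 0.739, 0.673, -0.001]
force: [-4.0, -0.2, 6.7]
grip_width: 0.002
```

```bash
python3 - <<'E'
from h import *
to(477,17.5,-17,84.5)
x=540.;g=(x,11.)
print(fitc(eyes.capture('top'),g),fitc(eyes.capture('wrist'),g),'line y at 540: 11.05')
E
```

```text
t 15.4 p [476.5  16.9 -16.7] F [-4.  -0.2  6.7] g 0.0 | row [0.006 0.004 0.002] [-0.001  0.001  0.006]
(array([537.6,  11.7]), 'inl', 75, 'of', 137) (array([538. ,  11.6]), 'inl', 304, 'of', 614) line y at 540: 11.05
```

>>> drive_tool(series="0 -0.05 0 0 0 0 0;0 -0.12 0 0 0 0 0;0 -0.12 0 0 0 0 0")

```text
time_s: 15.8
eef_pos: [460.9, 18.4, -16.9]
ee_rot: [-0.0, 0.739, 0.674, -0.001]
force: [-0.5, -0.1, -0.2]
grip_width: -0.001
```

>>> drive_tool(series="0 0 0.01 0 0 0 0;0 0 0.01 0 0 0 0")

```text
time_s: 16.0
eef_pos: [460.9, 18.4, -18.3]
ee_rot: [-0.001, 0.739, 0.673, -0.001]
force: [-0.3, 0.7, 0.1]
grip_width: -0.003
```

>>> drive_tool(series="0 0 0.01 0 0 0 0;0 0 0.01 0 0 0 0")

```text
time_s: 16.2
eef_pos: [460.9, 18.4, -19.7]
ee_rot: [-0.001, 0.739, 0.673, -0.001]
force: [-0.0, -0.3, 0.4]
grip_width: 0.003
```

```bash
python3 - <<'E'
from h import *
P=eyes.capture('wrist');cv2.imwrite('pics/w7.png',cv2.resize(P['frame'][150:450,150:550,::-1],(800,600)))
to(477,17.5,-17,84.5)
g=(538.,11.);print(fitc(eyes.capture('top'),g),fitc(P,g))
E
```

```text
t 16.25 p [460.9  18.4 -19.6] F [ 0.1 -0.1 -0.1] g -0.0 | row [ 0.005  0.134 -0.022] [-0.004  0.001  0.006]
(array([537.9,  11.6]), 'inl', 97, 'of', 149) (array([538.3,  11.6]), 'inl', 293, 'of', 638)
```

>>> drive_tool(series="0 0 0.01 0 0 0 0;0 0 0.01 0 0 0 0")

```text
time_s: 16.5
eef_pos: [461.1, 18.4, -20.0]
ee_rot: [-0.0, 0.739, 0.674, -0.001]
force: [-4.0, 0.6, 13.1]
grip_width: -0.003
```

>>> drive_tool(series="0 0 0.01 0 0 0 0;0 0 0.01 0 0 0 0")

```text
time_s: 16.7
eef_pos: [461.2, 18.4, -20.0]
ee_rot: [-0.0, 0.739, 0.674, -0.001]
force: [-7.0, 0.3, 20.1]
grip_width: 0.002
```

>>> drive_tool(series="0 0 0.01 0 0 0 0;0 0 0.01 0 0 0 0")

```text
time_s: 16.9
eef_pos: [461.1, 18.3, -20.0]
ee_rot: [-0.0, 0.739, 0.674, -0.001]
force: [-7.2, 0.7, 20.9]
grip_width: -0.003
```

View pics/w7.png

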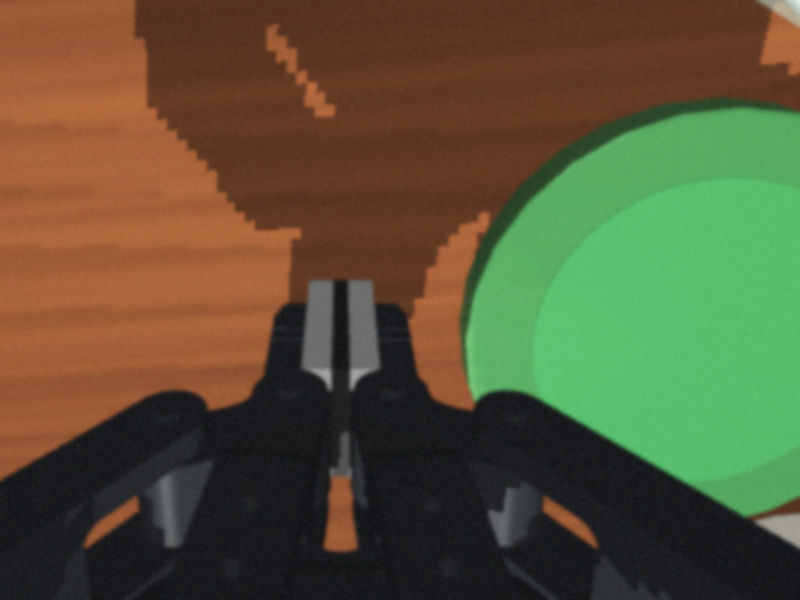

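>>> drive_tool(series="0 0 -0.009 0 0 0 0;0 0 -0.009 0 0 0 0;0 0.05 -0.009 0 0 0 0;0 0.1 -0.009 0 0 0 0;0 0.13 -0.009 0 0 0 0;0 0.16 -0.009 0 0 0 0;0 0.19 -0.009 0 0 0 0;0 0.22 -0.009 0 0 0 0;0 0.22 -0.009 0 0 0 0")

```text
time_s: 17.8
eef_pos: [488.0, 15.8, -19.0]
ee_rot: [-0.0, 0.739, 0.674, -0.001]
force: [0.3, -0.6, 0.5]
grip_width: -0.001
```

```bash
python3 - <<'E'
from h import *
to(497,15.2,-19.1,84.5)
g=(550.,11.);print(fitc(eyes.capture('top'),g),fitc(eyes.capture('wrist'),g))
E
```

```text
t 17.8 p [488.   15.8 -19. ] F [ 0.3 -0.6  0.5] g -0.0 | row [0.002 0.075 0.001] [-0.002  0.002  0.008]
(array([551.1,  10.3]), 'inl', 72, 'of', 131) (array([551.7,  10.4]), 'inl', 301, 'of', 621)
```

>>> drive_tool(series="0 0.03 0 0 0 0 0;0 0.06 0 0 0 0 0;0 0.09 0 0 0 0 0;0 0.12 0 0 0 0 0;0 0.12 0 0 0 0 0")

```text
time_s: 18.4
eef_pos: [502.7, 14.4, -18.9]
ee_rot: [0.0, 0.739, 0.674, -0.001]
force: [-0.7, 0.9, -0.4]
grip_width: -0.0
```

```bash
python3 - <<'E'
from h import *
to(509,13.6,-19.1,84.5)
g=(566.,9.);print(fitc(eyes.capture('top'),g),fitc(eyes.capture('wrist'),g))
E
```

```text
t 18.4 p [502.7  14.4 -18.9] F [-0.7  0.9 -0.4] g -0.0 | row [-0.002  0.053  0.001] [-0.001  0.002  0.008]
(array([565.8,   9.2]), 'inl', 67, 'of', 120) (array([566.3,   9. ]), 'inl', 305, 'of', 623)
```

>>> drive_tool(series="-0.002 0.03 0 0 0 0 0;-0.003 0.06 0 0 0 0 0;-0.004 0.09 0 0 0 0 0;-0.004 0.12 0 0 0 0 0;-0.004 0.12 0 0 0 0 0")

```text
time_s: 19.0
eef_pos: [517.2, 12.6, -18.9]
ee_rot: [0.0, 0.739, 0.674, -0.0]
force: [-0.3, -0.2, 0.2]
grip_width: 0.001
```

>>> drive_tool(series="0 0.03 0 0 0 0 0;0 0.06 0 0 0 0 0;0 0.09 0 0 0 0 0;0 0.12 0 0 0 0 0;0 0.12 0 0 0 0 0")

```text
time_s: 19.5
eef_pos: [532.2, 11.2, -18.8]
ee_rot: [0.001, 0.739, 0.674, -0.0]
force: [-0.2, -0.0, -0.2]
grip_width: 0.001
```

```bash
python3 - <<'E'
from h import *
to(532,12,-19.1,84.5)
g=(595.,6.);print(fitc(eyes.capture('top'),g),fitc(eyes.capture('wrist'),g))
E
```

```text
t 19.5 p [532.2  11.2 -18.8] F [-0.2 -0.  -0.2] g 0.0 | row [ 0.007 -0.002  0.002] [0.002 0.003 0.008]
(array([595.1,   6.2]), 'inl', 56, 'of', 104) (array([595.7,   6. ]), 'inl', 307, 'of', 623)
```

>>> drive_tool(series="0 0.04 0.001 0 0 0 0;0 0.08 0.001 0 0 0 0;0 0.12 0.001 0 0 0 0;0 0.16 0.001 0 0 0 0;0 0.2 0.001 0 0 0 0;0 0.24 0.001 0 0 0 0;0 0.28 0.001 0 0 0 0;0 0.32 0.001 0 0 0 0;0 0.32 0.001 0 0 0 0")

```text
time_s: 20.5
eef_pos: [570.8, 7.6, -18.9]
ee_rot: [0.001, 0.739, 0.674, 0.0]
force: [-0.1, 1.1, 0.0]
grip_width: -0.002
```

>>> drive_tool(series="0 0.04 0.001 0 0 0 0;0 0.08 0.001 0 0 0 0;0 0.12 0.001 0 0 0 0;0 0.16 0.001 0 0 0 0;0 0.2 0.001 0 0 0 0;0 0.24 0.001 0 0 0 0;0 0.28 0.001 0 0 0 0;0 0.32 0.001 0 0 0 0;0 0.32 0.001 0 0 0 0")

```text
time_s: 21.4
eef_pos: [609.8, 3.9, -18.9]
ee_rot: [0.001, 0.739, 0.674, 0.0]
force: [-0.5, 0.1, 0.1]
grip_width: 0.001
```

```bash
python3 - <<'E'
from h import *
to(641,2,-19.1,84.5)
g=(673.,-1.);print(fitc(eyes.capture('top'),g),fitc(eyes.capture('wrist'),g))
E
```

```text
t 21.4 p [609.8   3.9 -18.9] F [-0.5  0.1  0.1] g 0.0 | row [0.008 0.26  0.003] [0.005 0.003 0.007]
(array([ 6.712e+02, -4.000e-01]), 'inl', 29, 'of', 45) (array([673.6,  -1.2]), 'inl', 249, 'of', 625)
```

>>> drive_tool(series="0 0.04 0.001 0 0 0 0;0 0.08 0.001 0 0 0 0;0 0.12 0.001 0 0 0 0;0 0.16 0.001 0 0 0 0;0 0.19 0.001 0 0 0 0;0 0.21 0.001 0 0 0 0;0 0.21 0.001 0 0 0 0")

```text
time_s: 22.2
eef_pos: [634.8, 1.6, -19.0]
ee_rot: [0.001, 0.739, 0.674, 0.0]
force: [1.1, 0.7, 0.6]
grip_width: 0.002
```

>>> drive_tool(series="0 0.01 0 0 0 0 0;0 0.02 0 0 0 0 0;0 0.02 0 0 0 0 0")

```text
time_s: 22.5
eef_pos: [637.2, 1.4, -19.0]
ee_rot: [0.002, 0.739, 0.674, 0.0]
force: [-0.6, -0.1, 0.9]
grip_width: -0.002
```

>>> drive_tool(series="0 0.01 0 0 0 0 0;0 0.015 0 0 0 0 0;0 0.015 0 0 0 0 0")

```text
time_s: 22.8
eef_pos: [638.4, 1.3, -19.1]
ee_rot: [0.001, 0.739, 0.674, -0.0]
force: [-5.0, -0.3, 1.7]
grip_width: -0.002
```

>>> drive_tool(series="0 -0.02 0 0 0 0 0;0 -0.1 0 0 0 0 0;0 -0.1 0 0 0 0 0")

```text
time_s: 23.1
eef_pos: [626.1, 2.5, -19.0]
ee_rot: [0.001, 0.739, 0.674, -0.0]
force: [-0.1, 0.5, 0.2]
grip_width: 0.003
```

```bash
python3 - <<'E'
from h import *
to(641,2,-19.1,84.5)
g=(702.,-4.);P=eyes.capture('wrist');S=eyes.capture('scene');print(fitc(eyes.capture('top'),g),fitc(P,g),fitc(S,g))
cv2.imwrite('pics/f8.png',np.hstack([cv2.resize(P['frame'][...,::-1],(400,300)),S['frame'][200:500,150:550,::-1].copy() if False else cv2.resize(S['frame'][180:480,200:600,::-1],(400,300))]))
E
```

```text
t 23.1 p [626.1   2.5 -19. ] F [-0.1  0.5  0.2] g 0.0 | row [0.007 0.124 0.001] [0.003 0.003 0.008]
(array([700.2,  -1.9]), 'inl', 33, 'of', 59) (array([701.4,  -3.8]), 'inl', 338, 'of', 634) (array([698.2,  -3.6]), 'inl', 125, 'of', 159)
```

View pics/f8.png

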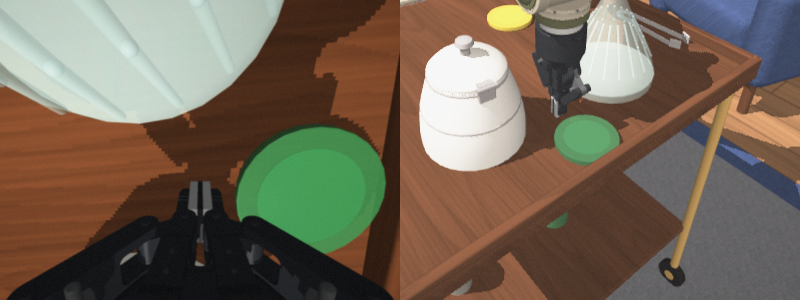

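>>> drive_tool(series="0 0.05 0 0 0 0 0;0 0.09 0 0 0 0 0;0 0.1 0 0 0 0 0;0 0.11 0 0 0 0 0;0 0.115 0 0 0 0 0;0 0.115 0 0 0 0 0")

```text
time_s: 23.85
eef_pos: [638.8, 1.2, -19.0]
ee_rot: [-0.001, 0.739, 0.674, -0.002]
force: [-12.9, 0.5, 8.0]
grip_width: 0.0
```

```bash
python3 - <<'E'
from h import *
to(641,2,-19.1,84.5)
g=(702.,-4.)
P=eyes.capture('wrist');print(fitc(P,g))
# lip base edge in wrist image: brightness row profile right of the coaster
for r in (100,200,300): 
    print(r,[int(v) for v in P['frame'][r,560:640:4].astype(int).sum(1)],back(600,r,P,0).round(0))
E
```

```text
t 23.85 p [638.8   1.2 -19. ] F [-12.9   0.5   8. ] g 0.0 | row [0.008 0.017 0.   ] [-0.008  0.003  0.008]
(array([701.4,  -3.8]), 'inl', 318, 'of', 621)
100 [243, 243, 239, 239, 255, 241, 253, 249, 242, 248, 245, 103, 94, 97, 110, 109, 116, 106, 105, 108] [752.  79.   0.]
200 [255, 251, 255, 255, 250, 246, 254, 210, 110, 111, 112, 112, 112, 112, 112, 97, 96, 108, 128, 182] [758.  40.   0.]
300 [291, 297, 310, 297, 286, 289, 284, 105, 100, 99, 103, 104, 93, 104, 145, 186, 232, 246, 261, 255] [765.  -6.   0.]
```

>>> drive_tool(series="0 -0.02 0 0 0 0 0;0 -0.08 0 0 0 0 0;0 -0.12 0 0 0 0 0;0 -0.12 0 0 0 0 0;0 -0.12 0 0 0 0 0")

```text
time_s: 24.4
eef_pos: [624.6, 2.5, -18.8]
ee_rot: [-0.001, 0.739, 0.674, -0.002]
force: [0.8, -0.3, -0.2]
grip_width: 0.005
```

```bash
python3 - <<'E'
from h import *
to(641,2,-19.1,84.5)
print(fitc(eyes.capture('wrist'),(702.,-4.)))
T=eyes.capture('top');print([(r['rect'],round(r['confidence'],2)) for o in('coaster','tumbler','tongs') for r in nets.spot_in(o,T)])
print(ctrl.finish_job())
E
```

```text
t 24.4 p [624.6   2.5 -18.8] F [ 0.8 -0.3 -0.2] g 0.0 | row [0.009 0.136 0.002] [-0.007  0.003  0.008]
(array([701.4,  -3.8]), 'inl', 330, 'of', 631)
[([440.2, 312.6, 492.8, 363.4], 0.93), ([249.4, 328.3, 264.7, 366.1], 0.69), ([443.2, 324.1, 442.8, 324.6], 0.64), ([327.0, 130.3, 350.0, 139.1], 0.55), ([174.8, 326.4, 223.7, 365.5], 0.78), ([149.0, 194.0, 181.1, 284.2], 0.76)]
the job is handed in; nothing more can be done
None
```

I pushed the lone green coaster through the gap between the ice bucket and the decanter until it rested against the far lip, then handed the job in at about 24 s. I used shut fingers with the jaw axis along the push. No verdict was reported.

**Last checks**
- **Position:** The wrist camera put the coaster at x ≈ 701 mm, y ≈ -4 mm, with its edge about 2–3 mm from my image estimate of the lip (753–755 mm). That is about the calibration error.
- **Against the lip:** A second push met firm resistance, 13 N with no movement, so I take the coaster to be touching the lip. Its position did not change when I backed off.
- **Passage through the gap:** Forces at my checkpoints in the gap stayed near zero, so there was no sign of touching the bucket or decanter.
- **Other objects:** In the last top view the pile, tumbler and tongs were found within a few pixels (up to about 8 mm) of where they started.

**What disagreed or went wrong**
- **Finger height:** The fingertips were really about 20 mm higher than the reported TCP. My first push passed over the coaster without touching it, so I found the tray by touch and corrected for it.
- **Riding the edge:** Once, with the tips about 3 mm above the tray, the fingers pressed down on the coaster's edge (about 7 N upward on the tool). I backed off and continued about 1 mm above the tray.
- **Cameras:** At the end the scene and top cameras gave the coaster's x as 698 and 700 mm against the wrist camera's 701. All lie in the accepted range of about 696–709 mm, but 698 is only 1–2 mm from its near edge.

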